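# Desiccate and close a double-lidded ginseng tin, then take the outer lid off for sealing

### The job

Put the one large desiccant canister from the pocket tray into the open ginseng tin. Then carry the nested lids over together and lower them onto the tin until the inner lid is fully seated, and lift the outer lid off alone, leaving the inner lid seated and undisturbed so that its seal can be stuck on. Finish while still holding the outer lid in the gripper, at least 5 cm clear above the inner lid, and leave the tin and everything else standing where they are.

Things in the scene. Friction and masses are not known exactly. Their poses are not given: they have to be found in the camera images.
- tin: Open rectangular steel tin, loose, standing upright: 92 mm (its x) by 58 mm (its y) by 75 mm high, walls 2.5 mm, so the mouth is 87 by 53 mm. A layer of roots fills the lowest 14 mm inside. About 0.3 kg. Origin: centre of its underside, z up.
- inner_lid: White plastic inner lid, loose, about 0.11 kg, standing at the start on its plug with the outer lid nested over it. Plug 83 by 49 mm, 14 mm deep (lowest 4 mm narrowed to 77 by 43); rim 98 by 64 by 10 mm above it; inside the outer lid a neck 76 by 42 by 16 mm with a pull knob 7 mm high. Origin: centre of the plug's underside; x is the long direction, z up; a half turn makes no difference.
- inner_rim (a point): Centre of the inner lid's rim at mid thickness, 19 mm above its origin. The rim has flat sides and projects 5.5 mm all round beyond the outer lid. Nothing latches the lids together: gripped across the rim's 64 mm sides, the pair comes along together; gripped by the outer lid, only the outer lid comes.
- tin_mouth (a point): Centre of the tin's mouth, 75 mm above its origin. Seated, the inner lid's rim lies on the tin's edge: the lid's origin is 14 mm below this point, long sides parallel, the plug has 2 mm play each side in the mouth, and the rim overhangs the tin's walls by 3 mm.
- outer_lid: Steel outer lid, a loose cap open below, 87 mm (x) by 53 mm (y) by 30 mm high, walls 2.5 mm, about 0.06 kg, flat top and sides. Nested, it rests on top of the inner lid's rim, over the neck, with 3 mm play each side. Origin: centre of the lower edge of its skirt (nested: 24 mm above the inner lid's origin); x is the long direction, z up.
- tray: Grey pocket tray, fixed, 104 mm (x) by 154 mm (y) by 20 mm high, with 2 by 3 square pockets 20 mm wide and 14 mm deep at x = -25, 25 and y = -50, 0, 50 mm. Origin: centre of its underside.
- canister: The large desiccant canister: loose white plastic cylinder, 18 mm across, 32 mm long, standing in one of the tray's pockets so that its upper 18 mm stick out; the only one of this size. About 10 g. Origin: centre of its lower end, z along its axis (up at the start).
- canister_mid (a point): Middle of the large canister, 16 mm up its axis.
- small0: Small white desiccant canister, 13 mm across, 22 mm long, in another pocket, 8 mm sticking out; stays there. Origin: centre of its lower end.
- small1: Another small canister like it.
- small2: A third small canister like it.
- round_tin: Closed round steel tin, 58 mm across, 66 mm high, bystander. Origin: centre of its underside.
- food_can: Low red food can, 65 mm across, 49 mm high, bystander. Origin: centre of its underside.
- spice_jar: Small glass jar with steel lid, 54 mm across, 69 mm high, bystander. Origin: centre of its underside.
- weight: Brass scale weight, 34 mm across, 47 mm high, bystander. Origin: centre of its underside.
- cutters: Root cutters with white handles, about 175 mm long (handles to -x, blades to +x), 17 mm high, lying flat on the counter, bystander. Origin: near the middle, at counter level.
- scoop: Small steel scoop, 80 by 54 mm bowl and 85 mm handle, 29 mm high, lying on the counter, bystander. Origin: middle of the bowl's back edge.
Things that resemble listed ones, but are neither listed nor needed, are in the scene too. Leave any orange or purple look-alike of the inner_lid alone.

How it is judged:
By the outcome, as a careful person would: the job done as asked, in the order asked, and still so for the second after the job is handed in, while the arm keeps its last pose, push and grip.
It also fails if it takes over 64 s, if anything falls off the work surface, if the arm or the gripper's body presses on something with over 40 N, if the wrist force passes 120 N, or if a joint passes its speed limit or range.

### The arm

A 6-joint arm with a two-finger parallel gripper is mounted at the origin on the work surface. World frame = base frame: x ahead of the robot, y to its left, z up, the work surface at z = 0. Lengths are in m, angles in degrees, forces in N, time in s.
With the tool pointing down it reaches from about 0.275 to 0.75 m from the base axis. Payload 10.2 kg.
Tool frame: the origin (TCP) lies on the centre line of the jaws, within the pads' length; the fingertips stand 19 mm ahead of it and the grasp point (between the pads) is the TCP; y points along the fingers, x is the direction in which the jaws open and shut, and the axes are right-handed (so a half turn about y gives the same grasp; the last joint's range is limited). The gripper opens to 88 mm and grips with 3 to 60 N. Pads are 18 mm wide; open, the fingers measure 123 mm over their backs; the gripper's body (75 mm by 187 mm) begins 45 mm behind the grasp point.
Start: joints at [64.549, 17.928, 85.812, -0, 76.261, -12.8], TCP at [0.115, 0.512, 0.258] pointing down, gripper open.
Joint ranges: [-168.41, 168.41], [-55.51, 124.54], [10.69, 146.95], [-70.63, 250.63], [1, 178], [-165.06, 165.06]. Speed limits (degrees/s): [136.94, 136.94, 172.46, 180, 180, 180].

### API

Orientations are given as a 3x3 rotation matrix whose columns are the frame's x, y, z axes.
In Python, from plant import monitor, cams, manip gives the robot as it stands.
- The arm moves only by the shell command python3 -m jog 'ROWS'. ROWS is JSON, a list of rows, each a list of 3 entries, a list of its own where there are three numbers: the opening, from 0 (shut) to 1 (fully open), then the shift along the tool's x, y, z in cm, then the turn, a rotation vector about the tool's x, y, z in degrees. A call has 1 to 12 rows; each row is the pose to reach, as a shift and turn from the pose commanded when the call began, along the tool's axes at that moment; what a row does not reach only later rows make up. A row lasts 1/10 s, in which the tool goes at most 50 mm and 8.59 degrees, less where a joint would pass 70% of its speed; a pose out of reach is approached as far as the arm can. A call with a gripper value outside its range is refused whole. The fingers move at their own pace and stop on an object; the grip force is fixed at half the most. Time passes only in rows, so rows that repeat a pose let the fingers close. It gives the time, the measured TCP pose, the force and the opening at its end, in the units of the state.
- monitor.observe(): the state, without advancing time (a new reading comes with each control period).
- cams.snapshot(name): name is "scene" or "top"; returns a dict with "color" (420x560x3 uint8, red, green, blue), "mtx" (3x3 intrinsics, pixels), "k1" (the pictures are not rectified: a ray, as slopes to the right and down, at radius r is drawn at 1 + k1 r^2 times it, then the intrinsics apply), "rvec" (rotation vector, rad) and "tvec" (3), from world to camera coordinates, as OpenCV has them. Camera axes: x right, y down, z forward; pixel columns grow to the right and rows downward; lengths in m; the calibration is good to about 2 mm. A picture is of the moment at which its call begins. There is no depth.
- manip.hand_in(): hands the job in, once; it reports no verdict.
The state is a dict: "clock": time; "joint_pos": joint angles; "qvel": joint speeds; "joint_torque": joint torques, N m; "tcp_pos": TCP position; "tcp_rot": TCP orientation; "wrist_force": force on the tool from outside, world axes, zero at the start; "wrist_torque": the same for the moment, N m; "width": finger opening in m.
Only numpy, scipy, OpenCV 4.12 (cv2) and the standard library are available. Lean on these libraries where they do the work, as an engineer would, in place of code of your own. Each camera call takes 0.05 s, during which the arm holds its last target. There are 200 camera calls.

## Working session

There is one attempt and no reset: what is moved stays moved. The work goes in short steps, Python scripts to look and compute and a shell command to move; the robot and the scene stay as the last step left them, time stands still between calls to the robot, and variables do not carry over. Pictures are saved under pics/ and viewed, about 8 in all and at most 12, crops included, and the job is handed in when it is done.

```bash
mkdir -p pics; ls
python3 - <<'E'
from plant import monitor,cams
import cv2
print(monitor.observe())
for n in("scene","top"):
    s=cams.snapshot(n);cv2.imwrite(f"pics/{n}0.png",s["color"][:,:,::-1])
    print(n,s["mtx"].tolist(),s["k1"],s["rvec"],s["tvec"])
E
```

```text
pics
{'clock': 0.0, 'joint_pos': array([ 6.45501165e+01,  1.79585540e+01,  8.58526652e+01, -6.25375700e-04,
        7.62616049e+01, -1.27988607e+01]), 'qvel': array([-0.04439781,  0.0312909 ,  0.0773236 ,  0.02017459, -0.04010863,
       -0.01817862]), 'joint_torque': array([ 3.86251550e-04, -4.02206969e+01, -2.52274203e+01,  6.94896863e-02,
        3.52278468e-02, -8.96871279e-05]), 'tcp_pos': array([0.11488988, 0.51204964, 0.25717784]), 'tcp_rot': array([[ 2.19009355e-01, -5.36611290e-04, -9.75722611e-01],
       [ 9.75721969e-01, -1.15223930e-03,  2.19009844e-01],
       [-1.24178909e-03, -9.99999192e-01,  2.71232240e-04]]), 'wrist_force': array([ 0.32657944, -0.23822051,  0.83511268]), 'wrist_torque': array([ 0.01127631, -0.00582006, -0.03635641]), 'width': 0.08829808974386207}
scene [[473.59397994755324, 0.0, 274.99900514961973], [0.0, 473.59397994755324, 207.42139268120678], [0.0, 0.0, 1.0]] 0.02458606773792732 [ 1.68224553  1.71958528 -0.82670165] [ 0.02013258 -0.28200954  1.42793773]
top [[402.98697248015816, 0.0, 278.7670858114053], [0.0, 402.98697248015816, 208.1358672901196], [0.0, 0.0, 1.0]] -0.03046420707364862 [ 2.12929645 -2.10259148  0.2127053 ] [-0.00878397  0.54252187  0.94961277]
```

View pics/scene0.png

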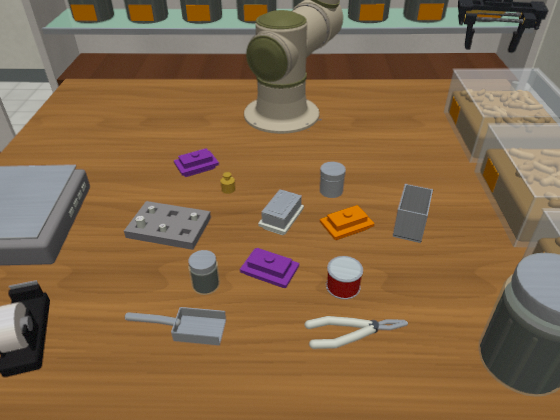

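View pics/top0.png

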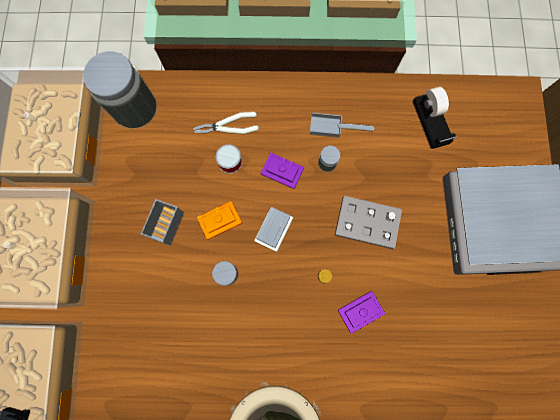

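Scene: tray (168,224), nested lids (282,210), tin (414,212), orange (347,222) and purple (270,267),(196,162) look-alikes. Top: tray (369,222), lids (273,229), tin (162,222). I'll take one close crop to pick the canister and measure with it.

```bash
cat > h.py <<'E'
import numpy as np,cv2
from plant import monitor,cams
def dist(s): return np.array([s["k1"],0,0,0,0.])
def proj(s,P): return cv2.projectPoints(np.float64(P).reshape(-1,1,3),s["rvec"],s["tvec"],s["mtx"],dist(s))[0].reshape(-1,2)
def ray(s,uv):
    R=cv2.Rodrigues(s["rvec"])[0]; n=cv2.undistortPoints(np.float64(uv).reshape(-1,1,2),s["mtx"],dist(s)).reshape(-1,2)
    return -R.T@s["tvec"], np.c_[n,np.ones(len(n))]@R
def plane(s,uv,z):
    c,d=ray(s,uv); return c+d*((z-c[2])/d[:,2])[:,None]
def crop(s,x0,y0,x1,y1,k): return cv2.resize(s["color"][y0:y1,x0:x1,::-1],None,fx=k,fy=k,interpolation=cv2.INTER_CUBIC)
E
python3 - <<'E'
from h import *
a=cams.snapshot("top");b=cams.snapshot("scene")
np.save("top.npy",a,allow_pickle=True);np.save("scene.npy",b,allow_pickle=True)
im=np.zeros((580,800,3),np.uint8)
def put(c,x,y): im[y:y+c.shape[0],x:x+c.shape[1]]=c
put(crop(a,330,190,410,255,4),0,0);put(crop(a,245,195,305,260,4),320,0);put(crop(a,135,195,190,250,4),560,0)
put(crop(b,120,195,215,250,4),0,270);put(crop(b,255,185,310,240,4),380,270);put(crop(b,390,180,440,245,4),600,270)
cv2.imwrite("pics/crop1.png",im)
E
```

```text
(no output)
```

View pics/crop1.png

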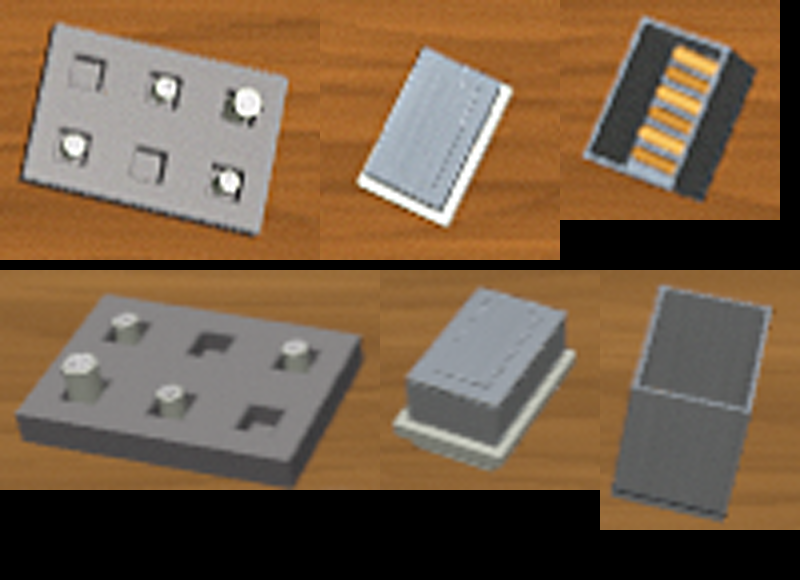

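The close crop shows the canister candidates in top pixels: small ones at (371,212), (348,226), (387,235), and the large one at (391,216), bigger and taller (scene (140,218)). I choose the large one. The grey tin is open, and the lid stack has a white rim. Next I'll measure corners.

Run:
```python
from h import *
S={n:np.load(n+".npy",allow_pickle=True).item() for n in("top","scene")}
def poly(n,box,f,eps=6):
    x0,y0,x1,y1=box;c=crop(S[n],*box,8);m=f(cv2.cvtColor(c,cv2.COLOR_BGR2HSV).astype(int)).astype(np.uint8)
    k=max(cv2.findContours(m,0,1)[0],key=cv2.contourArea)
    p=cv2.approxPolyDP(cv2.convexHull(k),eps,True).reshape(-1,2)
    return (p+.5)/8-.5+[x0,y0]
gray=lambda h:(h[...,1]<100)
for name,n,box,z in[("tray","top",(330,190,410,255),.02),("tin","top",(135,195,190,250),.075),("lid","top",(245,195,305,260),.024),("tray","scene",(120,195,215,250),.02),("tin","scene",(390,180,440,245),.075),("lid","scene",(255,185,310,240),.024)]:
    p=poly(n,box,gray);q=plane(S[n],p,z)
    print(name,n);print(np.c_[p.round(1),(q[:,:2]*1000).round(1)].tolist())
white=lambda h:(h[...,1]<40)&(h[...,2]>225)
p=poly("top",(382,207,400,224),white,1);c=p.mean(0);r=cv2.minEnclosingCircle(p.astype(np.float32))
print("can",r,plane(S["top"],[r[0]],.038)*1000)
p=poly("scene",(130,207,150,222),lambda h:(h[...,1]<60)&(h[...,2]>170),1);r=cv2.minAreaRect(p.astype(np.float32));print("can s",r,plane(S["scene"],[r[0]],.038)*1000)
```

```text
tray top
[[343.3, 195.7, 584.7, -169.2], [345.1, 195.2, 586.1, -173.7], [401.3, 209.2, 550.9, -318.8], [394.2, 248.1, 450.0, -295.9], [391.9, 248.4, 449.0, -290.1], [334.7, 234.2, 483.7, -145.2]]
tin top
[[155.4, 198.6, 558.6, 301.5], [176.8, 206.1, 540.4, 247.5], [183.3, 212.1, 525.7, 230.7], [169.8, 244.9, 445.0, 258.4], [140.2, 233.8, 470.8, 332.1]]
lid top
[[270.9, 206.1, 554.0, 18.3], [292.7, 217.1, 525.9, -37.8], [276.1, 251.3, 437.9, 3.5], [254.6, 241.3, 462.5, 58.2], [253.7, 239.8, 466.2, 60.5]]
tray scene
[[123.2, 230.2, 549.3, -324.6], [144.2, 202.1, 454.3, -303.2], [146.6, 200.4, 448.3, -299.3], [209.8, 211.1, 484.1, -150.4], [209.6, 218.7, 509.9, -147.5], [192.3, 249.4, 604.9, -169.4], [125.1, 236.7, 569.3, -315.1]]
tin scene
[[404.6, 183.2, 450.5, 273.0], [432.6, 189.1, 470.9, 328.0], [427.2, 216.9, 562.4, 296.8], [419.9, 242.6, 636.1, 267.4], [392.3, 235.8, 618.4, 219.6], [397.1, 208.2, 535.9, 242.5]]
lid scene
[[279.4, 188.7, 405.7, 1.7], [300.9, 194.6, 427.4, 51.2], [303.6, 205.8, 468.0, 56.4], [299.3, 214.1, 496.5, 46.7], [284.8, 233.8, 560.2, 15.9], [282.3, 234.8, 563.4, 10.8], [265.2, 229.4, 547.3, -25.2], [258.3, 225.6, 535.3, -40.3], [257.6, 223.2, 527.7, -42.3], [261.1, 210.7, 486.1, -37.0]]
can ((391.6680908203125, 215.0625), 3.5134382247924805) [[ 531.69988147 -287.96335125   38.        ]]
can s ((139.30825805664062, 217.93978881835938), (4.837642192840576, 8.296793937683105), 88.02507019042969) [[ 530.28536849 -291.75181994   38.        ]]
```

```bash
cat > to.py <<'E'
import sys,numpy as np
from plant import monitor
from scipy.spatial.transform import Rotation as R
def main():
    x,y,z,yaw=map(float,sys.argv[1:5])   # mm, deg (yaw of jaw axis)
    s=monitor.observe();T=np.array(s["tcp_rot"]);c,n=np.cos(np.radians(yaw)),np.sin(np.radians(yaw))
    G=np.array([[c,0,-n],[n,0,c],[0,-1,0]]); G[:,2]=np.cross(G[:,0],G[:,1])
    print("t",round(s["clock"],2),"tcp",(s["tcp_pos"]*1000).round(1),"yaw",np.degrees(np.arctan2(T[1,0],T[0,0])).round(1),"w",round(s["width"],4),"F",np.round(s["wrist_force"],1))
    print("shift cm",(T.T@(np.array([x,y,z])/10-s["tcp_pos"]*100)).round(2),"turn",R.from_matrix(T.T@G).as_rotvec(True).round(1))
main()
E
python3 to.py 531 -290 150 -13
```

```text
t 0.2 tcp [114.9 512.2 257.4] yaw 77.4 w 0.0881 F [ 0.5 -0.5  0.3]
shift cm [-69.15  10.78 -58.16] turn [ 0.  90.4 -0. ]
```

```bash
python3 -m jog '[[0.42,[-69.15,0,-58.16],[0,90.4,0]],[0.42,[-69.15,0,-58.16],[0,90.4,0]],[0.42,[-69.15,0,-58.16],[0,90.4,0]],[0.42,[-69.15,0,-58.16],[0,90.4,0]],[0.42,[-69.15,0,-58.16],[0,90.4,0]],[0.42,[-69.15,0,-58.16],[0,90.4,0]],[0.42,[-69.15,0,-58.16],[0,90.4,0]],[0.42,[-69.15,0,-58.16],[0,90.4,0]],[0.42,[-69.15,0,-58.16],[0,90.4,0]],[0.42,[-69.15,0,-58.16],[0,90.4,0]],[0.42,[-69.15,0,-58.16],[0,90.4,0]],[0.42,[-69.15,0,-58.16],[0,90.4,0]]]'; python3 to.py 531 -290 100 -13
```

```text
clock: 1.4
tcp_pos: [0.3917, -0.0226, 0.2578]
tcp_rot: [[0.973, 0.001, 0.229], [-0.229, -0.0, 0.973], [0.001, -1.0, 0.0]]
wrist_force: [0.2, 0.5, -0.4]
width: 0.0371
t 1.4 tcp [391.7 -22.6 257.8] yaw -13.2 w 0.0371 F [ 0.2  0.5 -0.4]
shift cm [ 19.67  15.79 -22.85] turn [-0.  -0.2  0. ]
```

```bash
python3 -m jog '[[0.42,[19.67,15.8,-22.85],[0,0,0]],[0.42,[19.67,15.8,-22.85],[0,0,0]],[0.42,[19.67,15.8,-22.85],[0,0,0]],[0.42,[19.67,15.8,-22.85],[0,0,0]],[0.42,[19.67,15.8,-22.85],[0,0,0]],[0.42,[19.67,15.8,-22.85],[0,0,0]],[0.42,[19.67,15.8,-22.85],[0,0,0]],[0.42,[19.67,15.8,-22.85],[0,0,0]],[0.42,[19.67,15.8,-22.85],[0,0,0]],[0.42,[19.67,15.8,-22.85],[0,0,0]],[0.42,[19.67,15.8,-22.85],[0,0,0]]]'; python3 to.py 531 -290 43 -13
python3 - <<'E'
from h import *
s=cams.snapshot("scene");t=monitor.observe()["tcp_pos"];print(proj(s,[t,t-[0,0,.019],[.531,-.290,.038]]))
cv2.imwrite("pics/g1.png",crop(s,90,150,220,260,5))
E
```

```text
clock: 2.5
tcp_pos: [0.5314, -0.2866, 0.1009]
tcp_rot: [[0.974, 0.001, 0.225], [-0.225, -0.001, 0.974], [0.001, -1.0, -0.001]]
wrist_force: [0.7, -0.2, -0.9]
width: 0.0368
t 2.5 tcp [ 531.4 -286.6  100.9] yaw -13.0 w 0.0368 F [ 0.7 -0.2 -0.9]
shift cm [ 0.03  5.79 -0.34] turn [0.  0.  0.1]
[[135.66066631 194.77848264]
 [137.50475109 202.10029665]
 [140.04953895 218.16722068]]
```

View pics/g1.png

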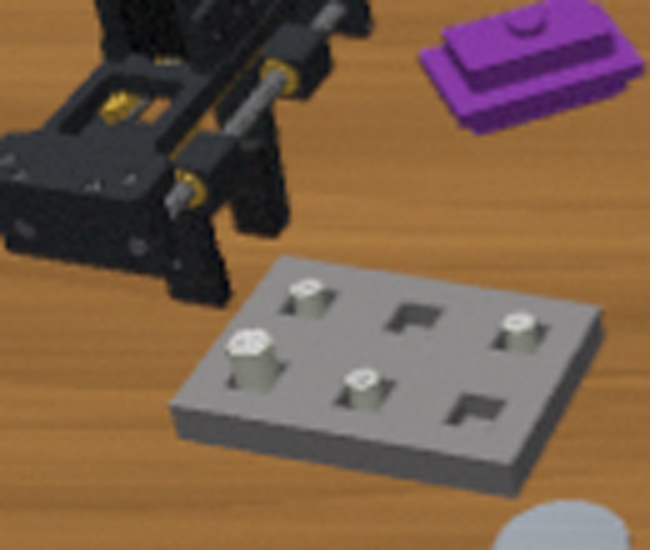

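The crop shows both fingertips straddling above the tray at about (130,210) and (142,196). The large canister's head is at (140,218). That is close to the projection, so I'll descend and grip.

```bash
python3 -m jog '[[0.42,[0,2,-0.25],[0,0,0]],[0.42,[0,4,-0.25],[0,0,0]],[0.42,[0,5.7,-0.25],[0,0,0]],[0.42,[0,5.7,-0.25],[0,0,0]],[0.42,[0,5.7,-0.25],[0,0,0]],[0,[0,5.7,-0.25],[0,0,0]],[0,[0,5.7,-0.25],[0,0,0]],[0,[0,5.7,-0.25],[0,0,0]],[0,[0,5.7,-0.25],[0,0,0]],[0,[0,5.7,-0.25],[0,0,0]],[0,[0,5.7,-0.25],[0,0,0]],[0,[0,5.7,-0.25],[0,0,0]]]'; python3 to.py 531 -290 200 -13
```

```text
clock: 3.75
tcp_pos: [0.5308, -0.29, 0.0434]
tcp_rot: [[0.974, 0.0, 0.226], [-0.226, -0.001, 0.974], [0.0, -1.0, -0.0]]
wrist_force: [-1.8, 1.3, 6.5]
width: 0.0173
t 3.75 tcp [ 530.8 -290.    43.4] yaw -13.0 w 0.0173 F [-1.8  1.3  6.5]
shift cm [  0.03 -15.66  -0.  ] turn [ 0. -0.  0.]
```

Width is 17.3 mm, so it is gripped. I'll lift it, then travel to the tin.

```bash
python3 -m jog '[[0,[0,-2,0],[0,0,0]],[0,[0,-5,0],[0,0,0]],[0,[0,-9,0],[0,0,0]],[0,[0,-13,0],[0,0,0]],[0,[0,-13,0],[0,0,0]],[0,[0,-13,0],[0,0,0]]]'; python3 to.py 505.5 288 173 -19
```

```text
clock: 4.35
tcp_pos: [0.5308, -0.2898, 0.173]
tcp_rot: [[0.974, 0.001, 0.226], [-0.226, -0.001, 0.974], [0.001, -1.0, -0.0]]
wrist_force: [-0.7, 0.0, -1.1]
width: 0.017
t 4.35 tcp [ 530.8 -289.8  173. ] yaw -13.1 w 0.017 F [-0.7  0.  -1.1]
shift cm [-1.551e+01 -4.000e-02  5.572e+01] turn [0.  5.9 0.1]
```

```bash
python3 -m jog '[[0,[-15.5,0,55.7],[0,6,0]],[0,[-15.5,0,55.7],[0,6,0]],[0,[-15.5,0,55.7],[0,6,0]],[0,[-15.5,0,55.7],[0,6,0]],[0,[-15.5,0,55.7],[0,6,0]],[0,[-15.5,0,55.7],[0,6,0]],[0,[-15.5,0,55.7],[0,6,0]],[0,[-15.5,0,55.7],[0,6,0]],[0,[-15.5,0,55.7],[0,6,0]],[0,[-15.5,0,55.7],[0,6,0]],[0,[-15.5,0,55.7],[0,6,0]],[0,[-15.5,0,55.7],[0,6,0]]]'; python3 -m jog '[[0,[0,0,0],[0,0,0]],[0,[0,0,0],[0,0,0]],[0,[0,0,0],[0,0,0]]]';python3 to.py 505.5 288 120 -19
```

```text
clock: 5.55
tcp_pos: [0.504, 0.2909, 0.1708]
tcp_rot: [[0.946, -0.003, 0.324], [-0.324, -0.0, 0.946], [-0.003, -1.0, -0.001]]
wrist_force: [0.7, -0.4, -0.4]
width: 0.017
clock: 5.85
tcp_pos: [0.5055, 0.2866, 0.1719]
tcp_rot: [[0.945, -0.001, 0.328], [-0.328, -0.001, 0.945], [-0.001, -1.0, -0.001]]
wrist_force: [-0.7, 0.2, -0.6]
width: 0.0168
t 5.85 tcp [505.5 286.6 171.9] yaw -19.1 w 0.0168 F [-0.7  0.2 -0.6]
shift cm [-0.04  5.19  0.14] turn [ 0.1 -0.1 -0.1]
```

```bash
python3 -m jog '[[0,[0,2.5,0.1],[0,0,0]],[0,[0,4.7,0.1],[0,0,0]],[0,[0,4.7,0.1],[0,0,0]],[0,[0,4.7,0.1],[0,0,0]]]'
python3 - <<'E'
from h import *
a=cams.snapshot("top");b=cams.snapshot("scene");t=monitor.observe()["tcp_pos"]
print(t,proj(b,[t,t-[0,0,.019],t-[0,0,.037],[.5055,.288,.075]]))
cv2.imwrite("pics/g2.png",np.hstack([crop(b,370,140,450,250,5),crop(a,120,180,200,290,5)]))
E
```

```text
clock: 6.25
tcp_pos: [0.5062, 0.2879, 0.1262]
tcp_rot: [[0.945, -0.0, 0.328], [-0.328, -0.0, 0.945], [-0.0, -1.0, -0.0]]
wrist_force: [0.6, 0.4, 0.4]
width: 0.017
[0.5065127  0.28843014 0.12700854] [[421.75589499 178.89121166]
 [420.01403607 186.52322261]
 [418.40569117 193.57751025]
 [416.78373631 199.02761801]]
```

View pics/g2.png

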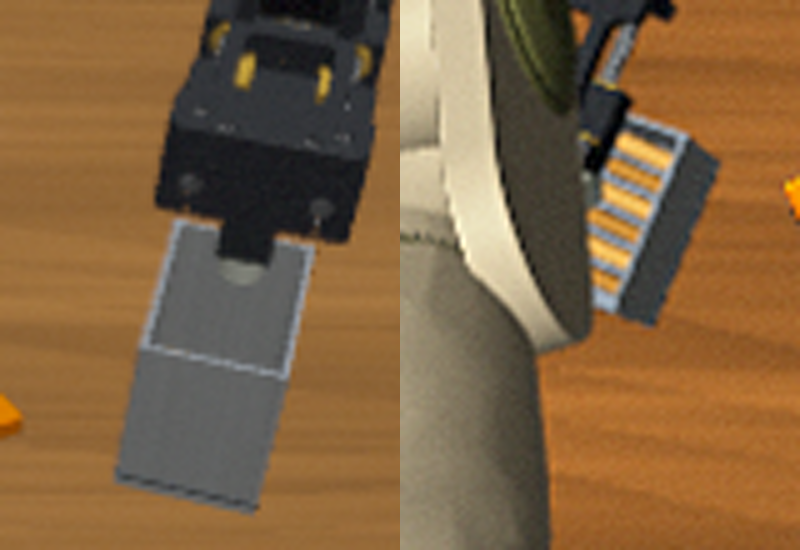

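Left view: the canister is held, its lower end at scene (417.6,197), centred over the mouth (centre (415.7,199) with the same small camera bias). I'll lower it into the tin and release.

```bash
python3 -m jog '[[0,[0,2,0],[0,0,0]],[0,[0,4,0],[0,0,0]],[0,[0,6,0],[0,0,0]],[0,[0,7.0,0],[0,0,0]],[0,[0,7.0,0],[0,0,0]],[0,[0,7.0,0],[0,0,0]],[0,[0,7.0,0],[0,0,0]],[0.3,[0,7.0,0],[0,0,0]],[0.36,[0,7.0,0],[0,0,0]],[0.36,[0,7.0,0],[0,0,0]],[0.36,[0,7.0,0],[0,0,0]]]'; python3 to.py 505.5 288 200 -19
```

```text
clock: 7.45
tcp_pos: [0.5058, 0.2888, 0.0558]
tcp_rot: [[0.945, 0.0, 0.326], [-0.326, 0.0, 0.945], [0.0, -1.0, 0.0]]
wrist_force: [-1.4, -1.0, 0.2]
width: 0.0315
t 7.45 tcp [505.8 288.8  55.8] yaw -19.1 w 0.0315 F [-1.4 -1.   0.2]
shift cm [-1.000e-02 -1.442e+01 -8.000e-02] turn [-0.  -0.1  0. ]
```

```bash
python3 -m jog '[[0.36,[0,-2,0],[0,0,0]],[0.36,[0,-5,0],[0,0,0]],[0.36,[0,-9,0],[0,0,0]],[0.36,[0,-13,0],[0,0,0]],[1,[0,-14.5,0],[0,0,0]],[1,[0,-14.5,0],[0,0,0]]]'; python3 to.py 496 9 170 65
```

```text
clock: 8.05
tcp_pos: [0.5066, 0.289, 0.2031]
tcp_rot: [[0.945, 0.004, 0.326], [-0.326, 0.001, 0.945], [0.004, -1.0, 0.003]]
wrist_force: [-0.3, -0.2, -0.0]
width: 0.0456
t 8.05 tcp [506.6 289.  203.1] yaw -19.0 w 0.0456 F [-0.3 -0.2 -0. ]
shift cm [  8.13   3.26 -26.83] turn [  0.  -84.    0.3]
```

```bash
python3 -m jog '[[1,[8.1,3.2,-26.8],[0,-84,0]],[1,[8.1,3.2,-26.8],[0,-84,0]],[1,[8.1,3.2,-26.8],[0,-84,0]],[1,[8.1,3.2,-26.8],[0,-84,0]],[1,[8.1,3.2,-26.8],[0,-84,0]],[1,[8.1,3.2,-26.8],[0,-84,0]],[1,[8.1,3.2,-26.8],[0,-84,0]],[1,[8.1,3.2,-26.8],[0,-84,0]],[1,[8.1,3.2,-26.8],[0,-84,0]],[1,[8.1,3.2,-26.8],[0,-84,0]],[1,[8.1,3.2,-26.8],[0,-84,0]],[1,[8.1,3.2,-26.8],[0,-84,0]]]';python3 -m jog '[[1,[0,0,0],[0,0,0]],[1,[0,0,0],[0,0,0]]]'; python3 to.py 496 9 90 65
python3 - <<'E'
from h import *
a=cams.snapshot("top");b=cams.snapshot("scene");t=monitor.observe()["tcp_pos"]
print(t,proj(b,[t-[0,0,.019],[.496,.009,.024]]))
cv2.imwrite("pics/g3.png",np.hstack([crop(b,240,130,320,250,4),crop(a,130,170,190,290,4),crop(b,390,130,440,250,4)]))
E
```

```text
clock: 9.25
tcp_pos: [0.4943, 0.0091, 0.1674]
tcp_rot: [[0.423, -0.002, -0.906], [0.906, 0.0, 0.423], [-0.001, -1.0, 0.002]]
wrist_force: [-0.1, 1.2, 0.2]
width: 0.0878
clock: 9.45
tcp_pos: [0.4947, 0.0091, 0.1682]
tcp_rot: [[0.425, -0.001, -0.905], [0.905, 0.0, 0.425], [-0.0, -1.0, 0.001]]
wrist_force: [-0.3, 0.1, -0.8]
width: 0.088
t 9.45 tcp [494.7   9.1 168.2] yaw 64.9 w 0.088 F [-0.3  0.1 -0.8]
shift cm [ 0.05  7.82 -0.13] turn [-0.  -0.1 -0. ]
[0.49482942 0.0090358  0.16849721] [[281.81761885 165.53835827]
 [281.95998051 213.76830347]]
```

View pics/g3.png

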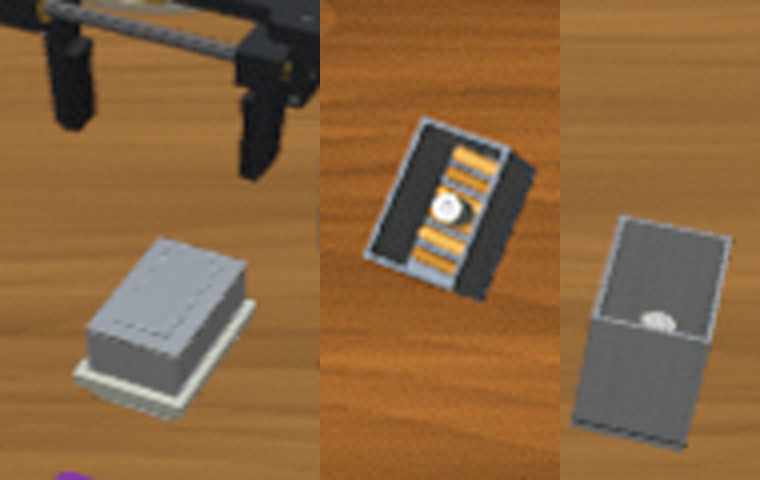

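Left: the fingers straddle the lid pair at scene (258,162) and (303,174). Middle and right: the canister stands upright in the tin (top (161,222)). I'll descend to the rim.

```bash
python3 -m jog '[[1,[0,4,-0.1],[0,0,0]],[1,[0,8,-0.1],[0,0,0]],[1,[0,11,-0.1],[0,0,0]],[1,[0,13,-0.1],[0,0,0]],[1,[0,14.6,-0.1],[0,0,0]],[1,[0,14.6,-0.1],[0,0,0]],[1,[0,14.6,-0.1],[0,0,0]]]'; python3 to.py 496 9 22 65
```

```text
clock: 10.25
tcp_pos: [0.4959, 0.0085, 0.0231]
tcp_rot: [[0.424, -0.0, -0.906], [0.906, -0.0, 0.424], [-0.0, -1.0, -0.0]]
wrist_force: [-0.1, 0.1, -0.1]
width: 0.0879
t 10.25 tcp [495.9   8.5  23.1] yaw 64.9 w 0.0879 F [-0.1  0.1 -0.1]
shift cm [0.04 0.11 0.01] turn [ 0.  -0.1 -0. ]
```

```bash
python3 -m jog '[[0.8,[0,0.1,0],[0,0,0]],[0.65,[0,0.1,0],[0,0,0]],[0.6,[0,0.1,0],[0,0,0]],[0.6,[0,0.1,0],[0,0,0]],[0.6,[0,0.1,0],[0,0,0]],[0.6,[0,0.1,0],[0,0,0]],[0.6,[0,0.1,0],[0,0,0]],[0.6,[0,0.1,0],[0,0,0]]]'; python3 -m jog '[[0.5,[0,-1,0],[0,0,0]],[0.5,[0,-3,0],[0,0,0]],[0.5,[0,-6,0],[0,0,0]],[0.5,[0,-10,0],[0,0,0]],[0.5,[0,-13,0],[0,0,0]],[0.5,[0,-13,0],[0,0,0]],[0.5,[0,-13,0],[0,0,0]]]'; python3 to.py 505.5 288 153 71
```

```text
clock: 11.05
tcp_pos: [0.496, 0.0085, 0.0222]
tcp_rot: [[0.423, 0.001, -0.906], [0.906, -0.0, 0.423], [0.0, -1.0, -0.001]]
wrist_force: [-1.0, 1.1, 5.8]
width: 0.0635
clock: 11.75
tcp_pos: [0.4955, 0.0086, 0.1515]
tcp_rot: [[0.423, -0.0, -0.906], [0.906, 0.0, 0.423], [-0.0, -1.0, 0.0]]
wrist_force: [-0.4, 0.1, -2.0]
width: 0.0636
t 11.75 tcp [495.5   8.6 151.5] yaw 64.9 w 0.0636 F [-0.4  0.1 -2. ]
shift cm [25.73 -0.15 10.92] turn [-0.  -6.1 -0. ]
```

```bash
python3 -m jog '[[0.5,[1,0,0.4],[0,-1,0]],[0.5,[3,0,1.3],[0,-2,0]],[0.5,[6,0,2.5],[0,-3,0]],[0.5,[9,0,3.8],[0,-4,0]],[0.5,[12,0,5.1],[0,-5,0]],[0.5,[15,0,6.4],[0,-6,0]],[0.5,[18,0,7.6],[0,-6,0]],[0.5,[21,0,8.9],[0,-6,0]],[0.5,[24,0,10.2],[0,-6,0]],[0.5,[25.3,0,10.7],[0,-6,0]],[0.5,[25.7,0,10.9],[0,-6,0]],[0.5,[25.7,0,10.9],[0,-6,0]]]';python3 -m jog '[[0.5,[0,1,0],[0,0,0]],[0.5,[0,2.5,0],[0,0,0]],[0.5,[0,3,0],[0,0,0]],[0.5,[0,3,0],[0,0,0]],[0.5,[0,3,0],[0,0,0]]]'; python3 to.py 505.5 288 83 71
python3 - <<'E'
from h import *
a=cams.snapshot("top");b=cams.snapshot("scene");t=monitor.observe()["tcp_pos"]
np.save("top2.npy",a,allow_pickle=True);np.save("scene2.npy",b,allow_pickle=True)
cv2.imwrite("pics/g4.png",np.hstack([crop(b,380,140,445,260,5),crop(a,120,160,210,280,5)]))
E
```

```text
clock: 12.95
tcp_pos: [0.5055, 0.2874, 0.1509]
tcp_rot: [[0.326, -0.001, -0.945], [0.945, -0.001, 0.326], [-0.001, -1.0, 0.001]]
wrist_force: [0.4, -0.4, -0.5]
width: 0.0632
clock: 13.45
tcp_pos: [0.5062, 0.2872, 0.122]
tcp_rot: [[0.327, 0.0, -0.945], [0.945, 0.0, 0.327], [0.0, -1.0, -0.0]]
wrist_force: [-0.1, -0.5, -0.7]
width: 0.0632
t 13.45 tcp [506.2 287.2 122. ] yaw 70.9 w 0.0632 F [-0.1 -0.5 -0.7]
shift cm [0.06 3.9  0.09] turn [ 0.  -0.1  0. ]
```

View pics/g4.png

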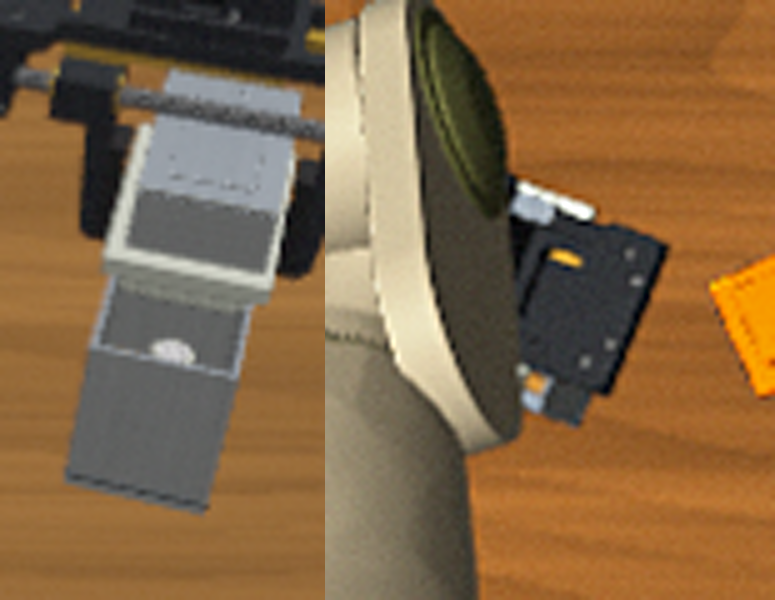

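Left: the pair is held over the tin, rim front corners at about (400.6,190.2) and (434.6,198.2), tin front rim corners at about (398,208.6) and (427.6,214.8). I'll zoom in to measure the offset along the long direction.

Run:
```python
from h import *
b=np.load("scene2.npy",allow_pickle=True).item();b0=np.load("scene.npy",allow_pickle=True).item()
c=np.hstack([crop(b,392,170,442,225,8),crop(b0,392,175,442,230,8)])
cv2.imwrite("pics/z5.png",c)
```

```text
(no output)
```

View pics/z5.png

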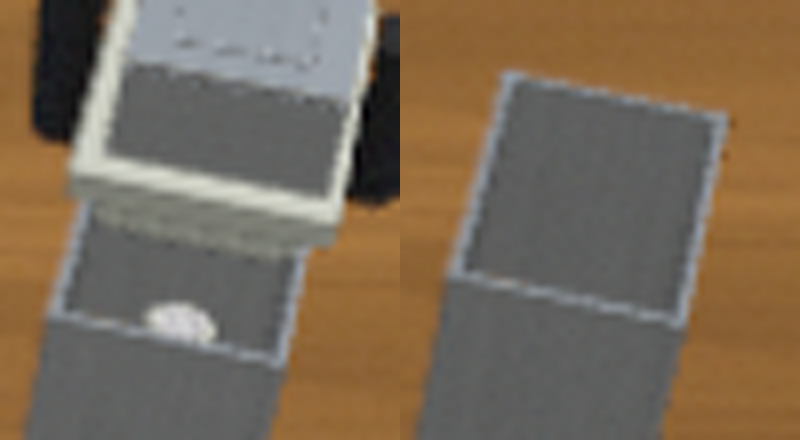

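Left panel (8×): rim top front corners (71,178) and (338,218), tin front corners (50,318) and (283,365). Right panel: the four tin rim corners.

Run:
```python
from h import *
b=np.load("scene2.npy",allow_pickle=True).item();b0=np.load("scene.npy",allow_pickle=True).item()
px=lambda P,x,y:(np.array(P)+.5)/8-.5+[x,y]
ex=np.array([np.cos(np.radians(-19)),np.sin(np.radians(-19))]);ey=np.array([-ex[1],ex[0]])
tcp=np.array([506.2,287.2])
def rep(n,q,half):
    q=q[:,:2]*1000;m=q.mean(0);d=q[1]-q[0]
    c=m-ex*half;print(n,q.round(1).tolist(),"len",np.linalg.norm(d).round(1),"ang",(np.degrees(np.arctan2(d[1],d[0]))-90).round(1),"centre",c.round(1),"rel tcp x',y'",((c-tcp)@ex).round(1),((c-tcp)@ey).round(1))
for z in(.1238,): rep("lid",plane(b,px([[71,178],[338,218]],392,170),z),49)
rep("tin2",plane(b,px([[50,318],[283,365]],392,170),.075),46)
q=plane(b0,px([[52,278],[284,326],[328,116],[103,72]],392,175),.075)
rep("tin0 front",q[:2],46);rep("tin0 back",q[[3,2]],-46);print((q[1]-q[2])[:2]*1e3,(q[0]-q[3])[:2]*1e3)
```

```text
lid [[545.3, 240.1], [560.3, 300.5]] len 62.3 ang -14.0 centre [506.5 286.2] rel tcp x',y' 0.6 -0.8
tin2 [[539.5, 243.4], [557.1, 297.5]] len 56.9 ang -18.0 centre [504.8 285.4] rel tcp x',y' -0.8 -2.2
tin0 front [[539.5, 243.9], [557.4, 297.6]] len 56.7 ang -18.5 centre [505.  285.7] rel tcp x',y' -0.7 -1.8
tin0 back [[451.9, 272.5], [470.9, 328.0]] len 58.7 ang -18.9 centre [504.9 285.3] rel tcp x',y' -0.6 -2.2
[ 86.4944685 -30.3483883] [ 87.57758679 -28.62443638]
```

```bash
python3 -m jog '[[0.5,[-0.07,1,0.12],[0,0,0]],[0.5,[-0.07,2,0.12],[0,0,0]],[0.5,[-0.07,2.5,0.12],[0,0,0]],[0.5,[-0.07,2.8,0.12],[0,0,0]],[0.5,[-0.07,2.8,0.12],[0,0,0]],[0.5,[-0.07,2.8,0.12],[0,0,0]]]'; python3 to.py 505 286.7 83 71
python3 - <<'E'
from h import *
b=cams.snapshot("scene");a=cams.snapshot("top");np.save("scene3.npy",b,allow_pickle=True)
cv2.imwrite("pics/z6.png",np.hstack([crop(b,385,170,440,245,8),crop(a,145,190,190,265,8)]))
E
```

```text
clock: 14.15
tcp_pos: [0.5046, 0.2873, 0.0939]
tcp_rot: [[0.326, 0.0, -0.945], [0.945, 0.0, 0.326], [0.0, -1.0, -0.0]]
wrist_force: [-0.2, 0.1, -0.9]
width: 0.0635
t 14.15 tcp [504.6 287.3  93.9] yaw 70.9 w 0.0635 F [-0.2  0.1 -0.9]
shift cm [-0.05  1.09 -0.05] turn [ 0.  -0.1  0. ]
```

View pics/z6.png

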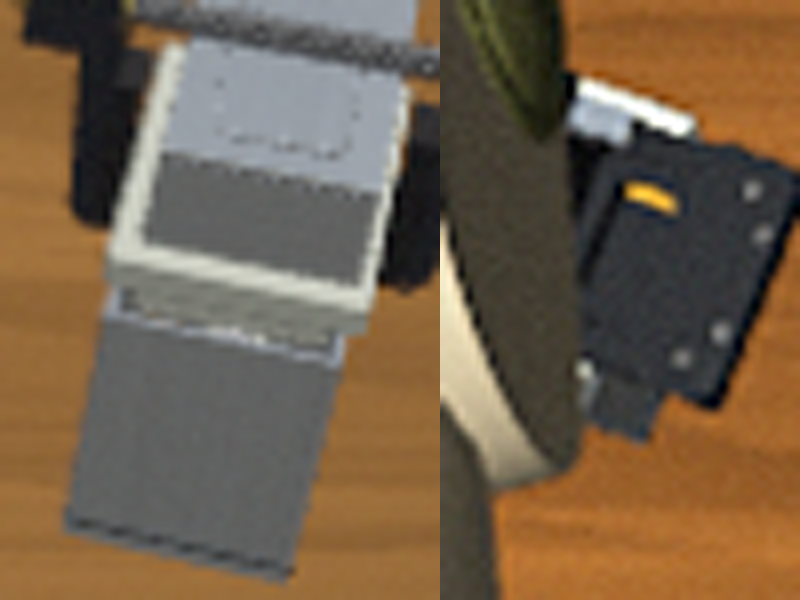

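Plug tip is at the mouth. Rim lower front corners are at (108,280) and (365,330) in the 8× crop, tin front corners at (104,318) and (342,367).

Run:
```python
from h import *
b=np.load("scene3.npy",allow_pickle=True).item()
px=lambda P:(np.array(P)+.5)/8-.5+[385,170]
ex=np.array([np.cos(np.radians(-19)),np.sin(np.radians(-19))]);ey=np.array([-ex[1],ex[0]])
for n,P,z,h in(("rim bot",[[108,280],[365,330]],.0857,49),("rim top",[[110,258],[373,307]],.0957,49),("tin",[[104,318],[342,367]],.075,46)):
    q=plane(b,px(P),z)[:,:2]*1e3;c=q.mean(0)-ex*h
    print(n,np.linalg.norm(q[1]-q[0]).round(1),"x'y'",(c@ex).round(1),(c@ey).round(1))
```

```text
rim bot 62.2 x'y' 379.5 435.5
rim top 63.0 x'y' 383.1 435.5
tin 58.1 x'y' 384.7 434.3
```

```bash
python3 -m jog '[[0.5,[-0.07,0,-0.05],[0,0,0]],[0.5,[-0.07,0.1,-0.05],[0,0,0]],[0.5,[-0.07,0.2,-0.05],[0,0,0]],[0.5,[-0.07,0.3,-0.05],[0,0,0]],[0.5,[-0.07,0.4,-0.05],[0,0,0]],[0.5,[-0.07,0.4,-0.05],[0,0,0]]]'
```

```text
clock: 14.85
tcp_pos: [0.5047, 0.2864, 0.0895]
tcp_rot: [[0.326, -0.0, -0.945], [0.945, -0.0, 0.326], [-0.0, -1.0, 0.0]]
wrist_force: [0.1, 0.4, -1.7]
width: 0.0632
```

No contact with the plug's wide part now inside the mouth. I'll continue to seating.

```bash
python3 -m jog '[[0.5,[0,0.1,0],[0,0,0]],[0.5,[0,0.2,0],[0,0,0]],[0.5,[0,0.3,0],[0,0,0]],[0.5,[0,0.4,0],[0,0,0]],[0.5,[0,0.5,0],[0,0,0]],[0.5,[0,0.55,0],[0,0,0]],[0.5,[0,0.55,0],[0,0,0]]]'; python3 to.py 505 287 83 71
```

```text
clock: 15.55
tcp_pos: [0.5047, 0.2864, 0.0841]
tcp_rot: [[0.326, -0.0, -0.945], [0.945, -0.0, 0.326], [-0.0, -1.0, 0.0]]
wrist_force: [-1.3, 0.1, -1.9]
width: 0.0633
t 15.55 tcp [504.7 286.4  84.1] yaw 71.0 w 0.0633 F [-1.3  0.1 -1.9]
shift cm [ 0.06  0.11 -0.01] turn [-0. -0. -0.]
```

```bash
python3 -m jog '[[0.5,[0,0.04,0],[0,0,0]],[0.5,[0,0.08,0],[0,0,0]],[0.5,[0,0.12,0],[0,0,0]],[0.5,[0,0.12,0],[0,0,0]],[0.5,[0,0.12,0],[0,0,0]]]'
```

```text
clock: 16.05
tcp_pos: [0.5048, 0.2865, 0.0832]
tcp_rot: [[0.326, 0.0, -0.945], [0.945, 0.0, 0.326], [0.0, -1.0, -0.0]]
wrist_force: [-1.2, -1.7, 1.0]
width: 0.0635
```

```bash
python3 -m jog '[[0.5,[0,0.03,0],[0,0,0]],[0.5,[0,0.06,0],[0,0,0]],[0.5,[0,0.06,0],[0,0,0]]]'
```

```text
clock: 16.35
tcp_pos: [0.5048, 0.2865, 0.0832]
tcp_rot: [[0.326, 0.0, -0.945], [0.945, -0.0, 0.326], [0.0, -1.0, -0.0]]
wrist_force: [-3.7, -1.4, 7.9]
width: 0.0632
```

Seated: stiff contact at exactly the predicted height. I'll release, rise 26 mm and look.

```bash
python3 -m jog '[[0.85,[0,-0.04,0],[0,0,0]],[0.95,[0,-0.04,0],[0,0,0]],[0.95,[0,-0.04,0],[0,0,0]],[0.95,[0,-0.04,0],[0,0,0]],[0.95,[0,-0.04,0],[0,0,0]],[0.95,[0,-1,0],[0,0,0]],[0.95,[0,-2,0],[0,0,0]],[0.95,[0,-2.7,0],[0,0,0]],[0.95,[0,-2.7,0],[0,0,0]],[0.95,[0,-2.7,0],[0,0,0]]]'
python3 - <<'E'
from h import *
b=cams.snapshot("scene");np.save("scene4.npy",b,allow_pickle=True)
cv2.imwrite("pics/z7.png",crop(b,375,160,450,250,6))
E
```

```text
clock: 17.35
tcp_pos: [0.5048, 0.2865, 0.1096]
tcp_rot: [[0.326, 0.0, -0.945], [0.945, 0.0, 0.326], [0.0, -1.0, -0.0]]
wrist_force: [-1.0, 0.7, -0.5]
width: 0.0837
```

View pics/z7.png

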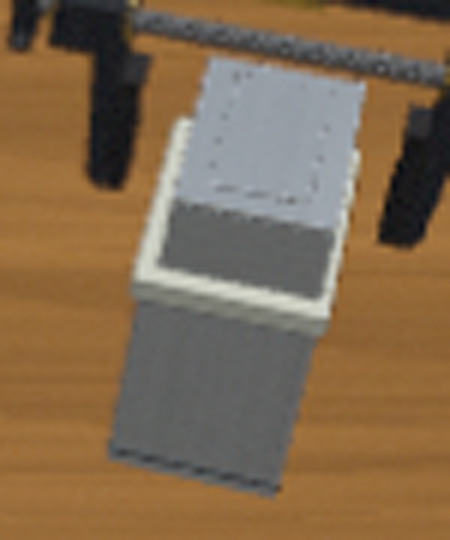

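The inner lid's rim is flush on the tin all along the visible sides, the outer lid rests on it, and the fingers are level with the outer lid. Close on it gently.

```bash
python3 -m jog '[[0.8,[0,0.05,0],[0,0,0]],[0.72,[0,0.05,0],[0,0,0]],[0.66,[0,0.05,0],[0,0,0]],[0.62,[0,0.05,0],[0,0,0]],[0.58,[0,0.05,0],[0,0,0]],[0.5,[0,0.05,0],[0,0,0]],[0.5,[0,0.05,0],[0,0,0]],[0.5,[0,0.05,0],[0,0,0]],[0.5,[0,0.05,0],[0,0,0]],[0.5,[0,0.05,0],[0,0,0]],[0.5,[0,0.05,0],[0,0,0]]]'
```

```text
clock: 18.5
tcp_pos: [0.5048, 0.2865, 0.1089]
tcp_rot: [[0.326, 0.0, -0.945], [0.945, -0.0, 0.326], [-0.0, -1.0, -0.0]]
wrist_force: [0.0, -0.2, -0.5]
width: 0.0531
```

```bash
python3 -m jog '[[0.5,[0,-0.1,0],[0,0,0]],[0.5,[0,-0.3,0],[0,0,0]],[0.5,[0,-0.6,0],[0,0,0]],[0.5,[0,-1,0],[0,0,0]],[0.5,[0,-1.5,0],[0,0,0]],[0.5,[0,-2,0],[0,0,0]],[0.5,[0,-2.6,0],[0,0,0]],[0.5,[0,-3.2,0],[0,0,0]],[0.5,[0,-4,0],[0,0,0]],[0.5,[0,-4.5,0],[0,0,0]],[0.5,[0,-4.5,0],[0,0,0]]]'
python3 - <<'E'
from h import *
b=cams.snapshot("scene")
cv2.imwrite("pics/z8.png",crop(b,375,120,450,250,4))
E
```

```text
clock: 19.6
tcp_pos: [0.5051, 0.2866, 0.1549]
tcp_rot: [[0.326, 0.002, -0.945], [0.945, 0.0, 0.326], [0.001, -1.0, -0.001]]
wrist_force: [0.4, 0.4, -1.0]
width: 0.0526
```

View pics/z8.png

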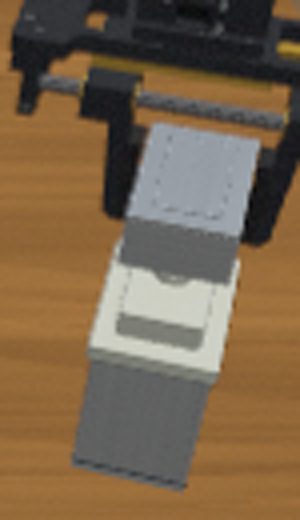

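The outer lid came off alone and the inner lid stays seated. I'll raise it well clear (skirt over 10 cm above the knob).

```bash
python3 -m jog '[[0.5,[0,-1,0],[0,0,0]],[0.5,[0,-3,0],[0,0,0]],[0.5,[0,-5,0],[0,0,0]],[0.5,[0,-7,0],[0,0,0]],[0.5,[0,-8.5,0],[0,0,0]],[0.5,[0,-8.5,0],[0,0,0]],[0.5,[0,-8.5,0],[0,0,0]],[0.5,[0,-8.5,0],[0,0,0]]]'
python3 - <<'E'
from h import *
b=cams.snapshot("scene");a=cams.snapshot("top")
cv2.imwrite("pics/end.png",np.hstack([cv2.resize(b["color"],(480,360))[:,:,::-1],crop(b,385,130,440,250,3)[:360,:]]))
E
```

```text
clock: 20.45
tcp_pos: [0.5044, 0.2863, 0.2379]
tcp_rot: [[0.326, -0.002, -0.945], [0.945, -0.001, 0.326], [-0.001, -1.0, 0.001]]
wrist_force: [0.4, -0.1, -1.2]
width: 0.0525
```

View pics/end.png

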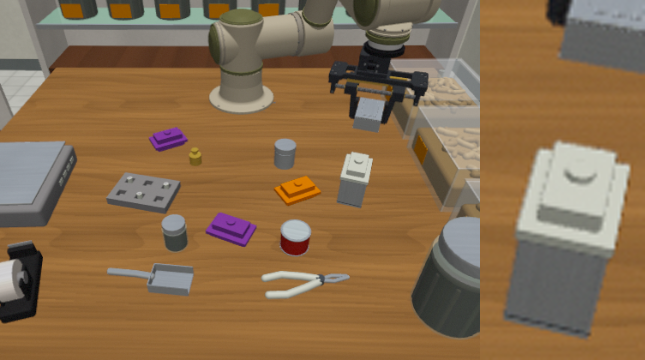

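The final picture shows the inner lid seated level on the tin, the outer lid held high above it, the three small canisters still in the tray, and the bystanders in place. Handing in.

```bash
python3 -c "
from plant import manip;print(manip.hand_in())"
```

```text
the job is handed in; nothing more can be done
None
```

The job is finished and handed in at about 20.5 s of the 64 s allowed. The hand-in reports no verdict.

- **Canister:** I put the large canister in the tin, and it stood upright there in both views before the lids went on.
- **Lids:** I carried the nested lids over by the rim and lowered them until the inner lid was seated. Contact came at the predicted height (TCP 83.2 mm), and it did not sink further under about 8 N.
- **Outer lid:** I lifted it off alone. It is still gripped at 52.5 mm width (nominal 53), with its skirt about 10 cm above the inner lid's knob.

**Last checks:** the final picture shows the inner lid level on the tin and the bystanders and the three small canisters in place by eye. I did not measure the tin's position again after the lids were seated.

**Disagreements:** the two cameras differed by about 4 mm in y. The lid-to-tin offsets I read along the tin's long side also varied by a few millimetres. I used compromise values, and the plug went in without any contact force before it seated.

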